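# Shut the steriliser tray and press the start lever through the guard window

## Robot

A 6-joint arm with a two-finger parallel gripper is mounted at the origin on the work surface. World frame = base frame: x ahead of the robot, y to its left, z up, the work surface at z = 0. Lengths are in m, angles in degrees, forces in N, time in s.
With the tool pointing down it reaches from about 0.3 to 0.75 m from the base axis. Payload 8.5 kg.
Tool frame: the origin (TCP) lies on the centre line of the jaws, within the pads' length; the fingertips stand 22 mm ahead of it and the grasp point (between the pads) lies 3 mm ahead of it; z points along the fingers, y is the line along which they close (so a half turn about z gives the same grasp; the last joint's range is limited). The gripper opens to 88 mm and grips with 3 to 60 N. Pads are 18 mm wide; open, the fingers measure 123 mm over their backs; the gripper's body (75 mm by 187 mm) begins 45 mm behind the grasp point.
Start: joints at [57.68, 21.807, 74.336, -0, 83.858, -12.336], TCP at [0.188, 0.517, 0.261] pointing down, gripper open.
Joint ranges: [-178.18, 178.18], [-50.72, 133.34], [12.68, 142.11], [-81.47, 261.47], [9.98, 163.14], [-165.26, 165.26]. Speed limits (degrees/s): [136.94, 136.94, 180, 180, 180, 180].

## Interface

Orientations are given as a 3x3 rotation matrix whose columns are the frame's x, y, z axes.
In Python, from bench import ctrl gives the robot as it stands. The module is installed in compiled form; this text tells all that it offers. Calls block until the motion is done:
- ctrl.move_pose(position, orientation): joint-space move of the TCP to a pose.
- ctrl.line_to(position, attitude=None, rate=0.15): straight line of the TCP; attitude=None keeps the orientation; rate is the mean speed in m/s.
- ctrl.move_joints(angles): joint-space move.
- ctrl.release() and ctrl.gripper_close(grasp_force=None): open the fingers fully, or close them until they stop; grasp_force is the grip in N (None keeps the last).
- ctrl.wait(seconds).
- ctrl.solve_ik(position, orientation): joint angles nearest the present ones, or None.
- ctrl.state(): the state.
- ctrl.grab_frame(name): name is "scene" or "top" or "wrist"; returns a dict with "color" (480x640x3 uint8, blue, green, red), "fx", "fy", "cx", "cy" (pixels), "dist_coeffs" ([k1, k2, p1, p2, k3] as OpenCV has them; the pictures are not rectified), "R" (3x3) and "t" (3): a world point X has camera coordinates R X + t. Camera axes: x right, y down, z forward; pixel columns grow to the right and rows downward; lengths in m; the calibration is good to about 2 mm. A picture is of the moment at which its call begins. There is no depth.
A pose or a line that the arm cannot do raises ctrl.Unreachable and nothing moves.
- ctrl.job_done(): hands the job in; it is judged then, once.
The state is a dict: "t": time; "q": joint angles; "joint_velocities": joint speeds; "joint_efforts": joint torques, N m; "ee_pos": TCP position; "eef_rot": TCP orientation; "force": force on the tool from outside, world axes, zero at the start; "ft_torque": the same for the moment, N m; "width": finger opening in m; "gripper_force": force on a finger pad.
Only numpy, scipy, OpenCV 4.12 (cv2) and the standard library are available. Lean on these libraries where they do the work, as an engineer would, in place of code of your own. Each camera call takes 0.05 s, during which the arm holds its last target. There are 200 camera calls.

## Task

Start the tool steriliser: push its open tray fully home with the fingertips, then reach down through the guard window over the red lever and press that lever all the way down, so that it stays down. Do not touch the violet guard, leave the white lever up, and do not move or lift any of the bottles and other loose things. Finish clear of everything.

Things in the scene. Friction and masses are not known exactly. Their poses are not given: they have to be found in the camera images.
- steriliser: white fixed bench steriliser, housing 240 mm deep (x) by 280 mm wide (y), top deck 75 mm above the table; origin at the centre of its underside, on the table. Its -x side is the front (towards the robot), its y axis points to its left; z up. Its place and yaw vary
- guard: violet guard fixed on the deck, with the same origin and axes as the steriliser. A level plate 5 mm thick, its top 135 mm above the table, spanning x -62 to +90 mm and y -134 to +134 mm of this frame, closed by 6 mm walls on all four sides, so that the levers are reached only from above. Two square windows of 84 mm are cut in the plate, centred at (0, +62) and (0, -62) mm, with a 40 mm bar between them; one lever lies under each. It must not be touched
- window_left (a point): centre of the left (+y) window, at the level of the guard's top face, axes as the steriliser's; opening 84 mm by 84 mm
- window_right (a point): centre of the right (-y) window, at the level of the guard's top face, axes as the steriliser's; opening 84 mm by 84 mm
- tray (a joint): how far the tray stands open, in m: 0 = fully home, up to 0.09; starts 0.045 to 0.08. It slides along the steriliser's x axis (shut = pushed towards +x), has about 2.5 N of friction, stays where it is left and meets a hard stop at 0
- tray_front (a point): point in the middle of the outer face of the tray's white front panel, 50 mm above the table, moving with the tray; the upright face is 215 mm wide, from 10 to 64 mm above the table, the panel is 20 mm thick. Axes as the steriliser's: the face looks to -x. With the tray home the face is 140 mm in front (-x) of the steriliser's origin
- red_lever_arm (a joint): red lever, in rad: 0 = up, 0.28 = fully down at its hard stop; starts 0 to 0.05. It is hinged at its back (+x) end, 60 mm behind the pad's centre; it goes down with about 4 N on the pad, has no spring and stays where it is left
- red_lever_pad (a point): centre of the top face of the red lever's pad, moving with the lever. Pad 36 mm (x) by 34 mm (y), 12 mm thick, nearly level; its top is about 114 mm above the table when up and about 97 mm when fully down (a press of 17 mm), that is 21 to 38 mm below the guard's top. It lies under the centre of one of the windows, left or right, which varies
- white_lever_arm (a joint): white lever, same make and values as the red one, under the other window; starts at 0 and is to be left up
- white_lever_pad (a point): centre of the top face of the white lever's pad; sizes as the red one
- polish_red: nail polish bottle, loose, upright, 29 mm across and 80 mm tall, origin at the centre of its underside; bystander, one of three standing on the table beside the steriliser: red with black cap
- polish_plum: nail polish bottle, loose, upright, 29 mm across and 80 mm tall, origin at the centre of its underside; bystander, one of three standing on the table beside the steriliser: dark plum with black cap
- polish_cream: nail polish bottle, loose, upright, 29 mm across and 80 mm tall, origin at the centre of its underside; bystander, one of three standing on the table beside the steriliser: cream with white cap
- jar: small pink jar with brass lid, loose, 36 mm across and 28 mm tall, standing on the steriliser's deck near its front left corner, in front of the guard; origin at the centre of its underside; bystander
- buffer: pink nail buffer block, loose, 30 by 95 by 26 mm, lying on the table to the right of the steriliser; origin at the centre of its underside; bystander
- brush_cup: glass cup of brushes, loose, 68 mm across the rim, 150 mm tall with the brushes, on the table to the left of the steriliser; origin at the centre of its underside; bystander

How it is judged:
By the outcome, as a careful person would: the job done as asked, in the order asked, and still so for the second after the job is handed in, with the robot touching nothing.
It also fails if it takes over 45 s, if anything falls off the work surface, if the arm or the gripper's body presses on something with over 40 N, if the wrist force passes 120 N, or if a joint passes its speed limit or range.

## Working session

There is one attempt and no reset: what is moved stays moved. The work goes in short steps, each a Python script; the robot and the scene stay as the last script left them, time stands still between calls to the robot, and variables do not carry over. Pictures are saved under pics/ and viewed, at most 10 in all, crops included, and the job is handed in when it is done.

```bash
mkdir -p pics; python3 - <<'E'
from bench import ctrl
import cv2,numpy as np
for n in("scene","top"):
    f=ctrl.grab_frame(n);cv2.imwrite(f"pics/{n}0.png",f["color"]);R=np.array(f["R"]);print(n,f["fx"],f["dist_coeffs"],(-R.T@f["t"]).round(3),R.round(2).tolist())
s=ctrl.state();print(s["t"],s["force"],s["width"])
E
```

```text
scene 458.1413459507641 [-0.03053313  0.          0.          0.          0.        ] [ 1.225 -0.08   0.541] [[0.2, 0.98, 0.02], [0.57, -0.11, -0.81], [-0.8, 0.17, -0.58]]
top 449.84045207454517 [-0.09089408  0.          0.          0.          0.        ] [0.462 0.071 0.886] [[-0.02, -1.0, 0.01], [-0.99, 0.02, -0.15], [0.15, -0.01, -0.99]]
0.1 [-0.45388173 -0.05457613  0.17825625] 0.08814389942208824
```

View pics/top0.png

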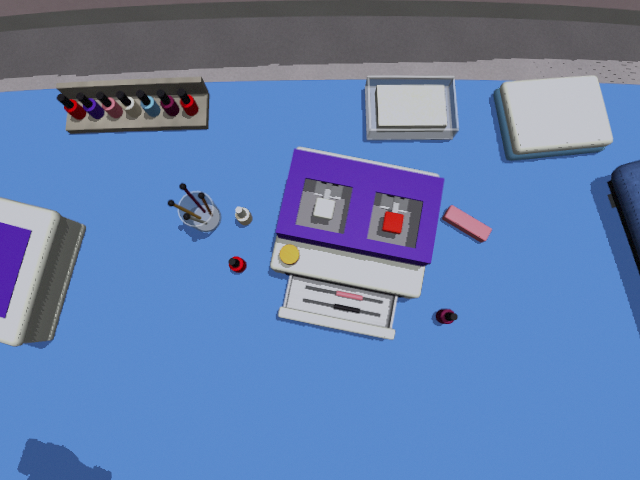

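View pics/scene0.png

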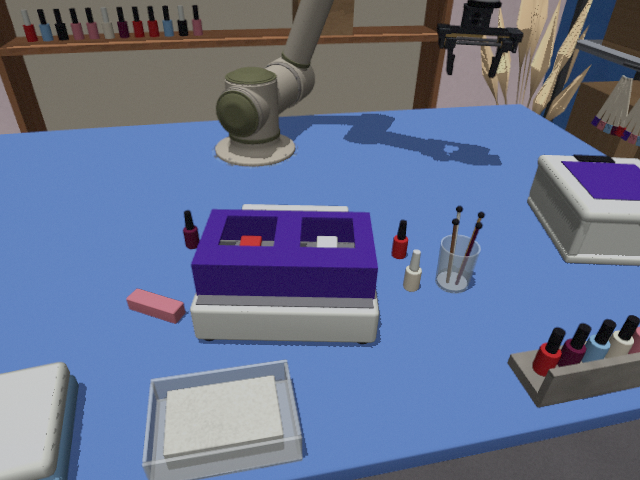

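The top view shows the violet guard at about (360,205). The red pad at (393,222) is under the right window and the white pad at (324,208) under the left. The tray is open towards the robot with its front panel at about (337,323), and the jar sits at (289,254). The scene view agrees. Next I'll get the steriliser frame from the window holes.

```bash
cat > h.py <<'E'
from bench import ctrl
import cv2,numpy as np
def cast(f,px,z):
    K=np.array([[f["fx"],0,f["cx"]],[0,f["fy"],f["cy"]],[0,0,1]]);R=np.array(f["R"]);t=np.array(f["t"])
    u=cv2.undistortPoints(np.array(px,float).reshape(-1,1,2),K,np.array(f["dist_coeffs"],float))[:,0]
    d=np.c_[u,np.ones(len(u))]@R; c=-R.T@t
    return (c+d*((z-c[2])/d[:,2])[:,None])[:,:2]
def mask(f,lo,hi): return cv2.inRange(cv2.cvtColor(f["color"],cv2.COLOR_BGR2HSV),lo,hi)
def rect(f,c,z):
    """min-area rectangle (mm) of an image contour cast on plane z"""
    p=(cast(f,c.reshape(-1,2),z)*1000).astype(np.float32); return cv2.minAreaRect(p)
def windows(f):
    m=mask(f,(122,120,30),(150,255,255))
    cs,h=cv2.findContours(m,cv2.RETR_CCOMP,cv2.CHAIN_APPROX_NONE)
    out=[]
    for c,hh in zip(cs,h[0]):
        if hh[3]>=0 and cv2.contourArea(c)>800:
            out.append(rect(f,c,.135))
    return out
E
cat > m.py <<'E'
from h import *
f=ctrl.grab_frame("top")
for w in windows(f): print("win",w)
# red pad, near the guard
def big(m):
    return sorted(cv2.findContours(m,cv2.RETR_EXTERNAL,cv2.CHAIN_APPROX_NONE)[0],key=cv2.contourArea)[-1]
m=mask(f,(0,150,80),(6,255,255)); roi=np.zeros_like(m); roi[180:260,360:430]=255
print("red",rect(f,big(m&roi),.113))
m=mask(f,(18,100,80),(32,255,255)); roi[:]=0; roi[230:280,265:315]=255
print("jar",rect(f,big(m&roi),.103))
m=mask(f,(95,90,80),(118,255,255)) # blue table; tray front panel = lowest non-blue rows
e=[(c,max(r for r in range(290,350) if not m[r,c])+.5) for c in range(290,385,5)]
p=cast(f,e,.064); k=np.polyfit(p[:,1],p[:,0],1); print("tray edge",p.round(3)[[0,9,-1]].tolist(),"yaw",np.degrees(np.arctan(-k[0])))
E
python3 m.py
```

```text
win ((613.5428466796875, -60.4193115234375), (87.66219329833984, 86.61492156982422), 77.69417572021484)
win ((639.8365478515625, 60.394805908203125), (87.14826202392578, 86.34404754638672), 77.6451187133789)
red ((613.2584838867188, -60.198020935058594), (32.96681594848633, 35.66665267944336), 78.13056182861328)
jar ((561.9702758789062, 122.33702087402344), (31.597326278686523, 33.62142562866211), 89.50115966796875)
tray edge [[0.447, 0.124], [0.429, 0.043], [0.412, -0.038]] yaw -12.24982066916397
```

```bash
cat >> h.py <<'E'
yaw=np.radians(-12.28); X=np.array([np.cos(yaw),np.sin(yaw),0]); Y=np.array([-X[1],X[0],0]); O=np.array([.6267,0,0])
def P(x,y,z): return O+X*x+Y*y+[0,0,z]
def Rt(s): return np.c_[np.cross(s*Y,[0,0,-1]),s*Y,[0,0,-1]]
E
python3 - <<'E'
from h import *
q0=np.array(ctrl.state()["q"]); best=None
for s in(1,-1):
    q=ctrl.solve_ik(P(-.27,-.015,.2),Rt(s)); print(s,q)
    if q is not None and (best is None or np.abs(q-q0).max()<best[0]): best=(np.abs(q-q0).max(),s)
s=best[1]; R=Rt(s); open("sgn","w").write(str(s))
ctrl.gripper_close(10)
ctrl.move_pose(P(-.27,-.015,.2),R); ctrl.line_to(P(-.27,-.015,.07))
f0=np.array(ctrl.state()["force"]); print(s,ctrl.state()["width"],f0)
ctrl.line_to(P(-.225,-.015,.07),rate=.1)
x=-.225
while x<-.138:
    x+=.003 if x<-.16 else .001
    ctrl.line_to(P(x,-.015,.07),rate=.04)
    st=ctrl.state(); F=(np.array(st["force"])-f0)@X; print(round(x,3),round((st["ee_pos"]-O)@X,4),round(F,1),end=" | ")
    if F<-14: break
print(ctrl.state()["t"])
E
```

```text
1 [-1.21474414e+01  6.72688720e+00  1.06996043e+02 -2.54444375e-14
  6.62770700e+01 -8.98674414e+01]
-1 [-1.21474414e+01  6.72688720e+00  1.06996043e+02 -2.54444375e-14
  6.62770700e+01  9.01325586e+01]
1 0.00035097658922910704 [0.44904818 0.31611438 0.44354989]
-0.222 -0.2222 0.2 | -0.219 -0.2189 -0.6 | -0.216 -0.2158 -0.5 | -0.213 -0.2129 -0.3 | -0.21 -0.21 -0.6 | -0.207 -0.2068 -0.6 | -0.204 -0.2037 -1.8 | -0.201 -0.2006 -0.4 | -0.198 -0.1976 0.0 | -0.195 -0.1946 -0.8 | -0.192 -0.1917 -1.1 | -0.189 -0.1887 -0.9 | -0.186 -0.1857 -1.3 | -0.183 -0.1827 -1.0 | -0.18 -0.1796 -1.7 | -0.177 -0.1767 -1.3 | -0.174 -0.1736 -0.2 | -0.171 -0.1706 -0.4 | -0.168 -0.1676 -1.4 | -0.165 -0.1647 -0.3 | -0.162 -0.1616 -0.1 | -0.159 -0.1587 -0.8 | -0.158 -0.158 -2.4 | -0.157 -0.157 -2.6 | -0.156 -0.1559 -2.6 | -0.155 -0.1549 -2.8 | -0.154 -0.1539 -2.5 | -0.153 -0.1529 -2.4 | -0.152 -0.1519 -2.1 | -0.151 -0.1509 -1.9 | -0.15 -0.1505 -4.7 | -0.149 -0.1505 -9.2 | -0.148 -0.1504 -13.6 | -0.147 -0.1504 -18.7 | 13.4083
```

The tray reached its hard stop: the force rose at x = -0.1505, which fits the home position. Now I'll back off, hover over the red lever's window and check from near.

```bash
python3 - <<'E'
from h import *
R=Rt(int(open("sgn").read()))
ctrl.line_to(P(-.19,-.015,.07)); ctrl.line_to(P(-.19,-.015,.26),rate=.25)
ctrl.line_to(P(-.05,-.062,.30),rate=.25)
ctrl.wait(.2)
f=ctrl.grab_frame("wrist"); cv2.imwrite("pics/w1.png",f["color"])
print([ (w[0],w[1],w[2]) for w in windows(f)], P(0,-.062,0),P(0,.062,0))
m=mask(f,(0,150,80),(6,255,255)); cs=sorted(cv2.findContours(m,cv2.RETR_EXTERNAL,cv2.CHAIN_APPROX_NONE)[0],key=cv2.contourArea)[-2:]
for c in cs: print("red",cv2.contourArea(c),rect(f,c,.113),c.mean(0))
print(ctrl.state()["t"])
E
```

```text
[] [ 0.61351326 -0.06058143  0.        ] [0.63988674 0.06058143 0.        ]
red 0.0 ((531.724609375, 175.1756591796875), (1.069861650466919, 0.0), 124.99201965332031) [[594.5 115.5]]
red 1373.5 ((612.2177124023438, -58.31000900268555), (33.14089584350586, 34.5263671875), 77.7712631225586) [[322.4248366  270.94771242]]
15.7583
```

View pics/w1.png

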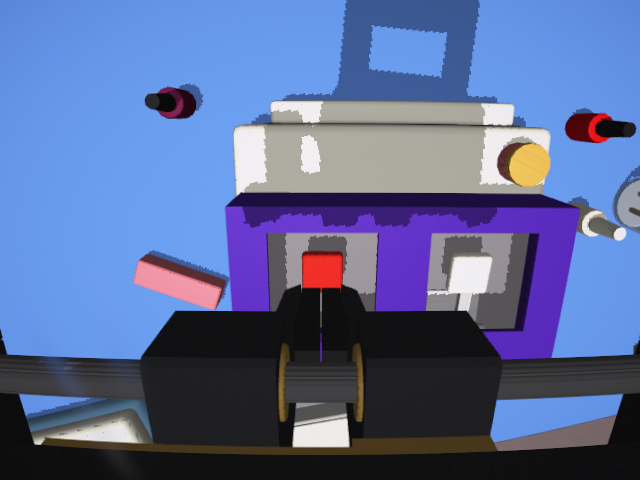

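The wrist view shows the tray shut, with its panel against the housing at the top of the picture. The red pad at (322,270) is centred in its window, agrees to 2 mm with the top view, and the fingers are lined up with it. Next is the press.

```bash
python3 - <<'E'
from h import *
ctrl.line_to(P(-.003,-.061,.22),rate=.2); ctrl.line_to(P(-.003,-.061,.145),rate=.1)
ctrl.wait(.2); f0=np.array(ctrl.state()["force"]); z=.145
while z>.112:
    z-=.0015
    ctrl.line_to(P(-.003,-.061,z),rate=.03)
    st=ctrl.state(); F=np.array(st["force"])-f0; print(round(z,4),round(st["ee_pos"][2],4),F.round(1),end=" | ")
    if F[2]>25 or np.hypot(F[0],F[1])>12: break
ctrl.wait(.3); print(ctrl.state()["force"],ctrl.state()["t"])
E
```

```text
0.1435 0.1435 [-0.1 -0.5 -0.5] | 0.142 0.1419 [-0.7 -0.6  0.7] | 0.1405 0.1404 [ 0.7  0.3 -0.1] | 0.139 0.1389 [0.1 0.3 0.7] | 0.1375 0.1374 [-0.2  0.   0.1] | 0.136 0.136 [0.4 0.5 0.4] | 0.1345 0.1345 [-1.1 -0.5  1.5] | 0.133 0.1328 [-0.4 -0.6  1. ] | 0.1315 0.1313 [-0.4 -0.7  0.3] | 0.13 0.1298 [-0.1 -0.4  1.1] | 0.1285 0.1283 [-0.   0.6  1.3] | 0.127 0.1269 [-0.1 -0.3  2.2] | 0.1255 0.1254 [-1.4 -0.3  1.7] | 0.124 0.1239 [-0.4  0.1  1.7] | 0.1225 0.1224 [-0.5  0.1  1.9] | 0.121 0.1209 [-0.4 -0.5  1.6] | 0.1195 0.1204 [-3.7  0.9 10.2] | 0.118 0.1201 [-6.5  0.9 18.6] | 0.1165 0.1198 [-10.4   2.3  26.1] | [-9.99241969  1.56394102 25.73734314] 22.525
```

Hard stop met with the tips at about 98 mm, which is fully down. Now I'll go straight up, move clear and look.

```bash
python3 - <<'E'
from h import *
ctrl.line_to(P(-.003,-.061,.145),rate=.08); ctrl.line_to(P(-.003,-.061,.30),rate=.25)
ctrl.line_to(P(-.19,-.02,.32),rate=.25); ctrl.wait(.3)
f=ctrl.grab_frame("wrist"); g=ctrl.grab_frame("top"); s=ctrl.grab_frame("scene")
def bigred(f):
    m=mask(f,(0,150,60),(6,255,255)); cs=cv2.findContours(m,cv2.RETR_EXTERNAL,cv2.CHAIN_APPROX_NONE)[0]
    return max(cs,key=cv2.contourArea)
cv2.imwrite("pics/w2.png",f["color"])
cv2.imwrite("pics/ts2.png",np.hstack([cv2.resize(g["color"][110:350,150:510],(400,267)),cv2.resize(s["color"][180:380,110:410],(400,267))]))
print(ctrl.state()["force"],ctrl.state()["t"])
E
```

```text
[ 0.11290491  0.19809    -0.05937399] 25.1667
```

View pics/w2.png

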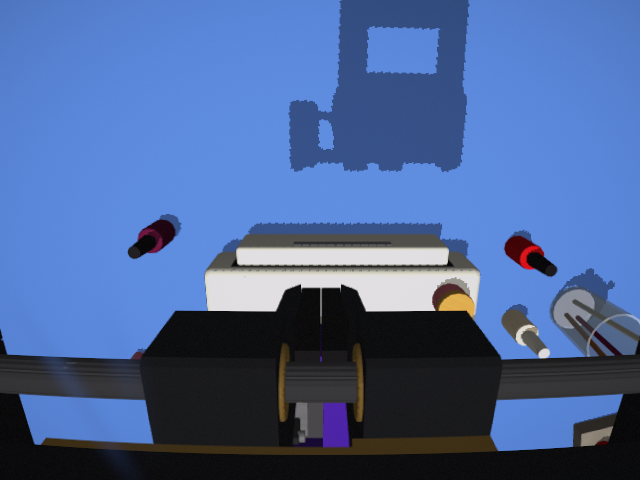

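View pics/ts2.png

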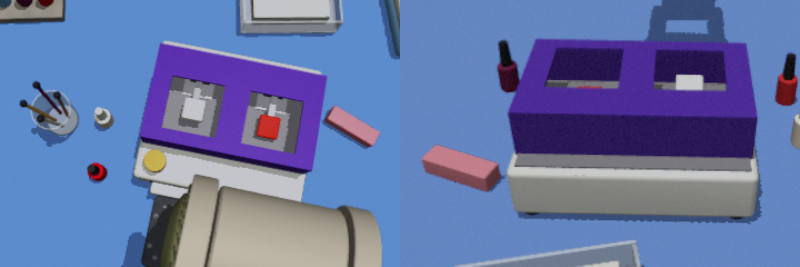

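The red pad has dropped deep in its window and stays there, while the white pad is still up. The jar, bottles and buffer are where they were. I'll check the tray face numerically from the wrist picture: the panel's top outer edge is at about row 248, columns 240–445.

```bash
python3 - <<'E'
from h import *
f=ctrl.grab_frame("wrist")
p=cast(f,[[240,248],[340,248],[445,248]],.064)
print([((np.r_[q,0]-O)@X).round(4) for q in p], f["color"][228:275:3,270].mean(1).round())
g=ctrl.grab_frame("top")
m=mask(g,(0,150,60),(6,255,255)); roi=np.zeros_like(m); roi[180:260,360:430]=255
c=max(cv2.findContours(m&roi,cv2.RETR_EXTERNAL,cv2.CHAIN_APPROX_NONE)[0],key=cv2.contourArea)
for z in (.113,.097): print("red at",z,rect(g,c,z))
E
```

```text
[np.float64(-0.1391), np.float64(-0.1391), np.float64(-0.139)] [ 92.  91.  81.  77.  78.  78.  86. 213. 224. 224. 224. 225. 174.  68.
 150. 207.]
red at 0.113 ((610.5263061523438, -57.955596923828125), (31.76823616027832, 35.81018829345703), 76.7250747680664)
red at 0.097 ((613.5945434570312, -60.62944030761719), (32.42580032348633, 36.551483154296875), 76.72500610351562)
```

```bash
python3 -c "
from bench import ctrl
print(ctrl.job_done(), ctrl.state()['t'])"
```

```text
the job is handed in; nothing more can be done
the job is handed in; nothing more can be done
```

The job is handed in: the tray is pushed fully home, the red lever is pressed to its stop and stays down, the white lever is still up, nothing else was seen to move and no guard contact showed, and the arm finished clear at about 25 s.

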